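# Lock the chip test jig

### The job

Lock the chip into the test jig: first lay the socket's upright clamp lever all the way down, then swing the open keeper bar across above it, under the strip light, until it clicks fully home in its detent. Do not bump the strip light, and leave the other things on the bench where they are.

Things in the scene. Friction and masses are not known exactly. Their poses are not given: they have to be found in the camera images.
- jig_mark (a point): Reference point of the chip test jig, on the table; the jig is fixed to the bench. Jig axes (turned with it): x from its open front to the lamp side (roughly the robot's left), y along it towards the robot, z up. Aluminium base, x -95 to +65, y -145 to +145 mm, top 12 mm above the table. Keeper bar on a round post at its +y end, latch post at its -y end, socket with clamp lever between.
- clamp_lever (a joint): Angle of the steel clamp lever on the socket, rad: 0 = lying flat along the jig's +x (clamped), about 1.6 = standing upright; it cannot go below 0. A stiff hinge (0.07 N m): it stays where it is left. No spring.
- lever_hinge (a point): Point on the hinge axis of the clamp lever (jig x -65, y -30 mm, 30 mm above the table). The axis runs along the jig's y. The lever is a round rod 8 mm thick for its first 62 mm, then a flat paddle 36 mm long, 16 mm wide, 8 mm thick; 98 mm long in all.
- lever_tip (a point): Outer end of the clamp lever, at the middle of its paddle's end, 98 mm from lever_hinge; 30 mm above the table when the lever is flat.
- keeper_bar (a joint): Angle of the steel keeper bar about its upright hinge, rad: 0 = shut, against its stop, lying along the jig's -y; grows as it swings out over the jig's front (1.57: along its -x), at most 1.9. It turns level with 0.06 N m of friction and stays where left. The detent resists from about 0.08 rad; past half that (about 5 N at 135 mm from the hinge) it draws the bar to 0 and holds it.
- bar_hinge (a point): Point on the upright hinge axis of the keeper bar, at half the bar's height (jig x +30, y +90 mm, 66 mm above the table). The bar is straight, 185 mm long from this axis, 14 mm wide and 12 mm high (60 to 72 mm above the table), with a rubber stud 8 mm thick hanging 18 mm below it 120 mm out.
- bar_tip (a point): Free end of the keeper bar, 185 mm from bar_hinge, at half its height.
- socket_top (a point): Centre of the top of the black socket block (62 x 56 mm in the jig's x and y, its top 32 mm above the table, the chip on it to 36 mm). The clamp lever runs along its -y side.
- latch (a point): Middle of the detent's sprung plunger on the latch post, where the shut bar's end rests. Post: jig x +15 to +49, y -90 to -66 mm, 52 mm tall; a stop plate on its far side reaches 80 mm.
- lamp: White strip light fixed above the shut keeper bar; origin as the jig's. Strip: jig x +13 to +49, y -150 to +150 mm, 107 to 125 mm above the table; posts 12 mm thick at x +45, y +-137 mm. It is 35 mm above the bar and overhangs the shut bar's front by 10 mm: an upright gripper's body would hit it, so lean the tool back to the front (fingers pointing to jig +x) by 25 to 40 degrees.
- tweezers: Bystander: steel tweezers lying in front of the jig, 125 mm long, 6 mm high; origin under the middle.
- screwdriver: Bystander: screwdriver with black handle lying behind the jig, 170 mm long, about 30 mm high; origin under the middle.
- flux_jar: Bystander: small jar, 44 mm across, 40 mm high, beyond the jig's latch end; origin under its centre.
- chip_tray: Bystander: black divided tray 100 x 70 x 14 mm, near the jig's front, latch end; origin under its centre.
- tape_roll: Bystander: roll of copper tape lying flat, 90 mm across, 25 mm high; origin under its centre.
- multimeter: Bystander: green multimeter lying flat, 175 x 85 x 34 mm (42 mm at the dial); origin under its centre.
- mouse: Bystander: white computer mouse, 105 x 60 x 32 mm; origin under its centre.

How it is judged:
On the way, in this order (a step that is already met when the one before it is completed fails the run):
1. the clamp lever is laid down while the keeper bar is still open (value of joint clamp_lever below 0.1 rad and value of joint keeper_bar above 0.6 rad), for 0.2 s.
2. the keeper bar is home in its detent over the laid lever (value of joint keeper_bar below 0.03 rad and value of joint clamp_lever below 0.1 rad), for 0.2 s.
At the end, for the whole second after the job is handed in: The clamp lever lies flat (within 0.10 rad), and the keeper bar rests shut in its detent (within 0.03 rad) (all of step 2 and velocity of joint keeper_bar between -0.05 and 0.05 rad/s); the robot touches nothing.
It fails at once if the strip light is bumped (more than 5 N) (contact force between any of the arm, the fingers and lamp above 5 N).
It fails at once if a bystander is pushed more than 30 mm (distance of any of tweezers, screwdriver, flux_jar, chip_tray, tape_roll, multimeter, mouse from where it was at the start of the episode above 0.03 m).
It also fails if it takes over 43 s, if anything falls off the work surface, if the arm or the gripper's body presses on something with over 40 N, if the wrist force passes 120 N, or if a joint passes its speed limit or range.

### The arm

A 6-joint arm with a two-finger parallel gripper is mounted at the origin on the work surface. World frame = base frame: x ahead of the robot, y to its left, z up, the work surface at z = 0. Lengths are in m, angles in rad, forces in N, time in s.
With the tool pointing down it reaches from about 0.275 to 1 m from the base axis. Payload 8.4 kg.
Tool frame: the origin (TCP) lies on the centre line of the jaws, within the pads' length; the fingertips stand 19 mm ahead of it and the grasp point (between the pads) is the TCP; z points along the fingers, y is the line along which they close (so a half turn about z gives the same grasp; the last joint's range is limited). The gripper opens to 85 mm and grips with 20 to 120 N. Pads are 22 mm wide; open, the fingers measure 114 mm over their backs; the gripper's body (76 mm by 85 mm) begins 54 mm behind the grasp point. The pads swing forward as they close: fully open they stand 13 mm farther back than shut.
Start: joints at [-1.216, 0.353, 1.633, -0, 1.155, -0.002], TCP at [0.218, -0.586, 0.25] pointing down, gripper open.
Joint ranges: [-2.63, 2.63], [-0.92, 2.1], [0.06, 2.66], [-1.3, 4.44], [0, 2.69], [-3.02, 3.02]. Speed limits (rad/s): [2.22, 2.22, 2.79, 3.14, 3.14, 3.14].

### API

Orientations are given as a unit quaternion [w, x, y, z].
In Python, from cell import r gives the robot as it stands.
- The arm moves only by the tool servo_tool, never from a script. Its argument "series" is a list of rows, each an object with "angular": the turn, a rotation vector about the world's x, y, z in degrees, a list of three; "travel": the shift along the world's x, y, z in m, a list of three; "claw": the opening, from 0 (shut) to 1 (fully open). A call has 1 to 5 rows; each row shifts and turns the commanded pose from where the row before left it; what a row does not reach is not made up. A row lasts 1/10 s, in which the tool goes at most 50 mm and 8.59 degrees, less where a joint would pass 70% of its speed; a pose out of reach is approached as far as the arm can. A call with a gripper value outside its range is refused whole. The fingers move at their own pace and stop on an object; the grip force is fixed at half the most. Time passes only in rows, so rows that do not move let the fingers close. It gives the time, the measured TCP pose, the force, the opening and the grip force at its end, in the units of the state.
- r.get_obs(): the state, without advancing time (a new reading comes with each control period).
- r.read_camera(name): name is "side" or "top"; returns the picture (420x560x3 uint8, red, green, blue); there is no depth.
- r.camera_info(name): a dict with "K" (3x3 intrinsics, pixels), "world_to_cam" (4x4, takes a point from world to camera coordinates). Camera axes: x right, y up, looking along -z (the intrinsics and any distortion apply to the point x, -y, -z); pixel columns grow to the right and rows downward; lengths in m; the calibration is good to about 2 mm. A picture is of the moment at which its call begins. camera_info takes no time and is no camera call.
- r.hand_in(): hands the job in; it is judged then, once.
Trained networks look in the newest picture that a camera, given by its name, has taken for a name from the list of things; names that differ only in an ending like _2 or _b are one class to them, and where a whole thing is asked for, a point or a joint stands for the part that bears it (a point fixed in the world has none). Each returns a list of dicts, best first, with "conf" (0 to 1); they miss things now and then, are a little off and sometimes report something else, mostly with a low value. They report only what shows in the picture. A call takes as long as a camera call.
- r.boxes_of(camera, query): "position" ([x, y, z] in m, in the coordinates of the camera as it stood for that picture, good to about 4 mm: the middle of the surface that is visible of it).
The state is a dict: "time_s": time; "joints": joint angles; "qvel": joint speeds; "tau": joint torques, N m; "position": TCP position; "tool_rot": TCP orientation; "force": force on the tool from outside, world axes, zero at the start; "moment": the same for the moment, N m; "opening": opening from 0.0 (shut) to 1.0 (fully open); "gripper_force": force on a finger pad.
Only numpy, scipy, OpenCV 4.12 (cv2) and the standard library are available. Lean on these libraries where they do the work, as an engineer would, in place of code of your own. Each camera call takes 0.05 s, during which the arm holds its last target. There are 200 camera calls.

## Working session

There is one attempt and no reset: what is moved stays moved. The work goes in short steps, Python scripts to look and compute and a tool call to move; the robot and the scene stay as the last step left them, time stands still between calls to the robot, and variables do not carry over. Pictures are saved under pics/ and viewed, at most 10 in all, crops included, and the job is handed in when it is done.

Besides the shell and the picture viewer there is one more tool, called by a JSON object that holds its "op" and its "data", one argument or row to a line. servo_tool: Moves the arm, as the interface text tells. Its arguments: {"type":"object","properties":{"series":{"type":"array","items":{"type":"object","properties":{"angular":{"type":"array","items":{"type":"number"}},"travel":{"type":"array","items":{"type":"number"}},"claw":{"type":"number"}}}}},"required":["series"]}

```bash
mkdir -p pics; cat > h.py <<'E'
import numpy as np, cv2
from cell import r
def snap(c,f):
    cv2.imwrite('pics/'+f,cv2.cvtColor(r.read_camera(c),cv2.COLOR_RGB2BGR))
def find(c,q):
    W=np.linalg.inv(np.array(r.camera_info(c)['world_to_cam']))
    return [((W@np.r_[d['position'],1])[:3].round(4).tolist(),round(d['conf'],2)) for d in r.boxes_of(c,q)[:2]]
def pix(c,p):
    i=r.camera_info(c);q=np.array(i['world_to_cam'])@np.r_[p,1]
    u=np.array(i['K'])@np.array([q[0],-q[1],-q[2]]);return (u[:2]/u[2]).round(1)
E
python3 - <<'E'
from h import *
snap('top','t0.png');snap('side','s0.png')
for q in ['jig_mark','lever_hinge','lever_tip','bar_hinge','bar_tip','socket_top','latch','lamp','tweezers','chip_tray','flux_jar','screwdriver','multimeter','mouse','tape_roll']:
    print(q,find('top',q),find('side',q))
for c in('top','side'):print({k:np.array(v).round(3).tolist() for k,v in r.camera_info(c).items() if k in('K','world_to_cam')}, r.camera_info(c).keys())
o=r.get_obs();print(o['time_s'],o['tool_rot'])
E
```

```text
jig_mark [([0.5313, 0.0035, 0.0102], 0.59)] [([0.5346, 0.0489, 0.0113], 0.76)]
lever_hinge [([0.5647, -0.0444, 0.1055], 0.39)] [([0.5679, -0.0433, 0.0958], 0.44)]
lever_tip [] []
bar_hinge [([0.4534, -0.0489, 0.0673], 0.76)] [([0.4503, -0.0463, 0.0713], 0.74)]
bar_tip [([0.4554, -0.0481, 0.0729], 0.6)] [([0.5411, -0.1647, 0.006], 0.59), ([0.4543, -0.0421, 0.0698], 0.47)]
socket_top [([0.5285, 0.0045, 0.0101], 0.96), ([0.4446, 0.4822, 0.0332], 0.33)] [([0.5363, 0.0523, 0.0139], 0.91)]
latch [([0.5331, 0.0022, 0.0159], 0.56)] [([0.5337, 0.0496, 0.0095], 0.75)]
lamp [([0.5356, 0.0506, 0.1223], 0.8), ([0.5333, 0.0031, 0.0107], 0.34)] [([0.5377, 0.0637, 0.123], 0.58), ([0.5391, -0.1669, 0.0079], 0.52)]
tweezers [] [([0.5415, -0.1662, 0.0049], 0.47)]
chip_tray [([0.6683, -0.1755, 0.0036], 0.67)] [([0.6686, -0.1717, 0.0054], 0.64)]
flux_jar [([0.7145, 0.0091, 0.0363], 0.62), ([0.4527, -0.0448, 0.0703], 0.24)] []
screwdriver [([0.6066, 0.1511, 0.0222], 0.62), ([0.6678, -0.1759, 0.0045], 0.2)] [([0.6066, 0.1663, 0.0204], 0.79)]
multimeter [([0.448, 0.483, 0.0341], 0.88)] [([0.4419, 0.4895, 0.0364], 0.68)]
mouse [([0.4191, -0.5335, 0.0355], 0.64), ([0.4444, 0.4817, 0.035], 0.52)] [([0.4179, -0.5205, 0.0237], 0.56)]
tape_roll [([0.6333, 0.3906, 0.0223], 0.57)] [([0.6352, 0.3924, 0.0218], 0.75), ([0.5343, 0.0523, 0.0116], 0.21)]
{'K': [[497.518, 0.0, 283.148], [0.0, 497.518, 212.389], [0.0, 0.0, 1.0]], 'world_to_cam': [[-0.011, -1.0, -0.001, -0.02], [0.984, -0.011, 0.178, -0.597], [-0.178, 0.001, 0.984, -1.342], [0.0, 0.0, 0.0, 1.0]]} dict_keys(['K', 'world_to_cam'])
{'K': [[544.823, 0.0, 277.898], [0.0, 544.823, 213.232], [0.0, 0.0, 1.0]], 'world_to_cam': [[-0.921, -0.39, 0.0, 0.538], [0.292, -0.689, 0.663, -0.242], [-0.259, 0.61, 0.749, -1.686], [0.0, 0.0, 0.0, 1.0]]} dict_keys(['K', 'world_to_cam'])
1.6 [1.11756531e-05 9.84126940e-01 1.77465958e-01 7.73978002e-06]
```

View pics/t0.png

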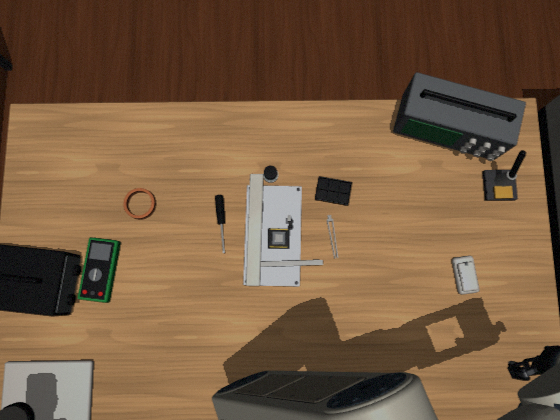

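View pics/s0.png

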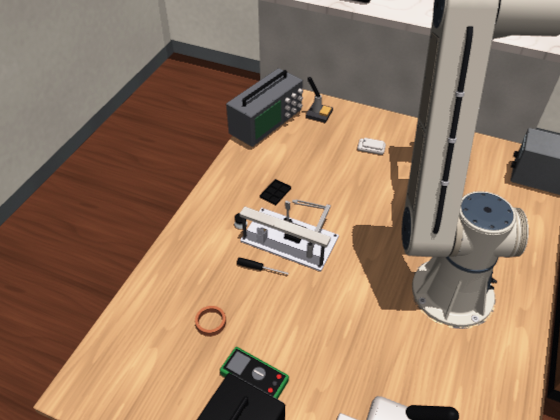

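```bash
python3 - <<'E'
import cv2,numpy as np
a=cv2.imread('pics/t0.png')[165:297,235:345];b=cv2.imread('pics/s0.png')[190:275,225:345]
a=cv2.resize(a,None,fx=4.5,fy=4.5,interpolation=cv2.INTER_CUBIC)
cv2.imwrite('pics/t0c.png',a)
cv2.imwrite('pics/s0c.png',cv2.resize(b,None,fx=6.5,fy=6.5,interpolation=cv2.INTER_CUBIC))
E
```

```text
(no output)
```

View pics/t0c.png

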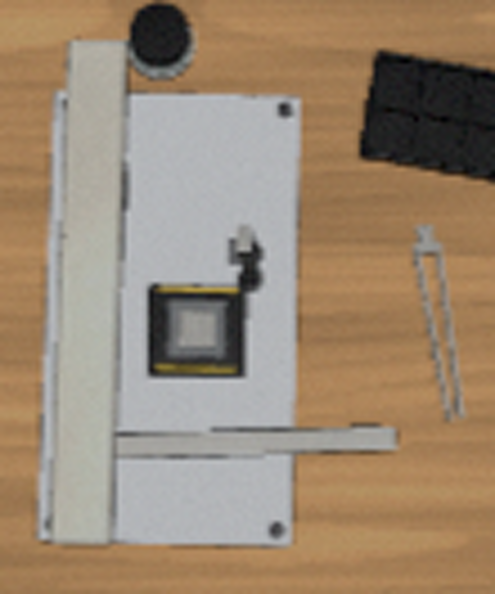

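View pics/s0c.png

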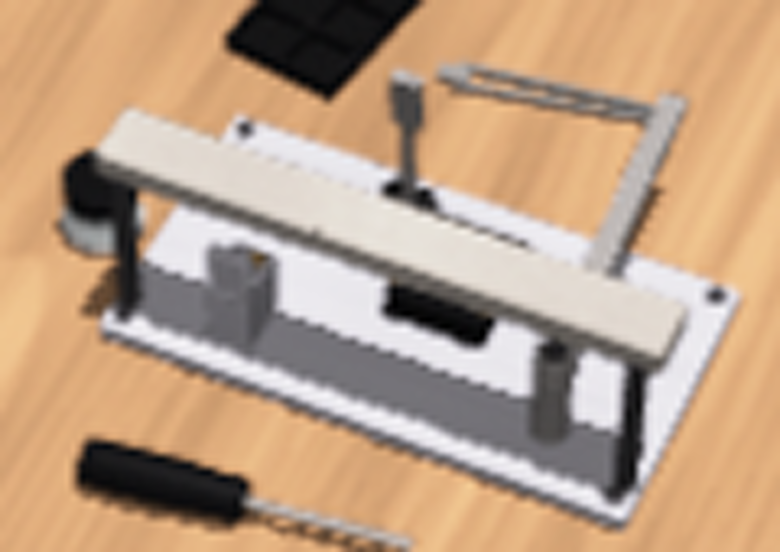

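```bash
cat >> h.py <<'E'
def jw(P,j):
    c,s=np.cos(P[2]),np.sin(P[2]); j=np.atleast_2d(j)/1000.
    return np.c_[P[0]+c*j[:,0]-s*j[:,1],P[1]+s*j[:,0]+c*j[:,1],j[:,2]]
E
python3 - <<'E'
from h import *
from scipy.optimize import least_squares
J=np.array([[-95,-145,12],[-95,145,12],[65,145,12],[65,-145,12],[13,-150,125],[49,-150,125],[49,150,125],[13,150,125]],float)
T=(np.array([[301,98],[293,545],[39,541],[54,92],[127,42],[69,42],[53,543],[113,543]])+.5)/4.5-.5+[235,165]
S=(np.array([[235,115],[742,295],[622,518],[103,327],[127,108],[97,155],[660,353],[685,308]])+.5)/6.5-.5+[225,190]
def proj(c,W): return np.array([pix(c,w) for w in W])
def fit(d):
    f=lambda p:np.concatenate([(proj(c,jw(p,J))-X).ravel() for c,X in d])
    s=least_squares(f,[.54,.01,1.57]);print(s.x.round(4),np.degrees(s.x[2]).round(2));print(s.fun.reshape(-1,2).round(1).tolist());return s.x
fit([('top',T)]);fit([('side',S)]);P=fit([('top',T),('side',S)])
np.save('P.npy',P)
bt=(np.array([397,437])+.5)/4.5-.5+[235,165]
bs=(np.array([677,98])+.5)/6.5-.5+[225,190]
a=[least_squares(lambda a:(pix(c,jw(P,[30-185*np.sin(a[0]),90-185*np.cos(a[0]),72])[0])-X),[1.5]) for c,X in(('top',bt),('side',bs))]
print([(s.x,s.fun) for s in a])
lt=(np.array([245,230])+.5)/4.5-.5+[235,165];ls=(np.array([405,75])+.5)/6.5-.5+[225,190]
for c,X in(('top',lt),('side',ls)):
    s=least_squares(lambda a:(pix(c,jw(P,[-65+98*np.cos(a[0]),-30,30+98*np.sin(a[0])])[0])-X),[1.5]);print(s.x,s.fun)
for n,j in dict(hinge=[-65,-30,30],tipflat=[33,-30,30],barh=[30,90,66],bartip=[30,-95,66],latch=[30,-78,66]).items(): print(n,jw(P,j).round(4))
E
```

```text
[0.54 0.01 1.57] 89.95
[[1.5, -1.5], [5.1, -0.4], [4.6, 1.1], [1.5, 0.3], [1.7, -0.2], [1.3, -0.0], [4.6, 1.0], [5.2, 0.9]]
[0.54 0.01 1.57] 89.95
[[0.2, -1.2], [1.0, -4.0], [3.2, -2.6], [0.8, -1.0], [0.9, -1.4], [0.7, -0.9], [3.1, -2.5], [3.1, -4.1]]
[0.54 0.01 1.57] 89.95
[[1.5, -1.5], [5.1, -0.4], [4.6, 1.1], [1.5, 0.3], [1.7, -0.2], [1.3, -0.0], [4.6, 1.0], [5.2, 0.9], [0.2, -1.2], [1.0, -4.0], [3.2, -2.6], [0.8, -1.0], [0.9, -1.4], [0.7, -0.9], [3.1, -2.5], [3.1, -4.1]]
[(array([1.5]), array([ 4.26666667, -2.72222222])), (array([1.5]), array([-1.03076923, -3.55384615]))]
[1.5] [2.44444444 1.47777778]
[1.5] [ 0.91538462 -1.01538462]
hinge [[ 0.5699 -0.055   0.03  ]]
tipflat [[0.57  0.043 0.03 ]]
barh [[0.45   0.0401 0.066 ]]
bartip [[0.635  0.0399 0.066 ]]
latch [[0.618  0.0399 0.066 ]]
```

Rounding in `pix` killed the gradient; fixing that.

```bash
sed -i 's/(u\[:2\]\/u\[2\]).round(1)/u[:2]\/u[2]/' h.py
python3 - <<'E'
from h import *
from scipy.optimize import least_squares
J=np.array([[-95,-145,12],[-95,145,12],[65,145,12],[65,-145,12],[13,-150,125],[49,-150,125],[49,150,125],[13,150,125]],float)
T=(np.array([[301,98],[293,545],[39,541],[54,92],[127,42],[69,42],[53,543],[113,543]])+.5)/4.5-.5+[235,165]
S=(np.array([[235,115],[742,295],[622,518],[103,327],[127,108],[97,155],[660,353],[685,308]])+.5)/6.5-.5+[225,190]
def proj(c,W): return np.array([pix(c,w) for w in W])
def fit(d):
    f=lambda p:np.concatenate([(proj(c,jw(p,J))-X).ravel() for c,X in d])
    s=least_squares(f,[.54,.01,1.57],x_scale=.01);print(s.x.round(4),np.degrees(s.x[2]).round(2));print(s.fun.reshape(-1,2).round(1).tolist());return s.x
fit([('top',T)]);fit([('side',S)]);P=fit([('top',T),('side',S)])
np.save('P.npy',P)
bt=(np.array([397,437])+.5)/4.5-.5+[235,165]
bs=(np.array([677,98])+.5)/6.5-.5+[225,190]
a=[least_squares(lambda a:(pix(c,jw(P,[30-185*np.sin(a[0]),90-185*np.cos(a[0]),72])[0])-X),[1.5]) for c,X in(('top',bt),('side',bs))]
print([(s.x,s.fun) for s in a])
lt=(np.array([245,230])+.5)/4.5-.5+[235,165];ls=(np.array([405,75])+.5)/6.5-.5+[225,190]
for c,X in(('top',lt),('side',ls)):
    s=least_squares(lambda a:(pix(c,jw(P,[-65+98*np.cos(a[0]),-30,30+98*np.sin(a[0])])[0])-X),[1.5]);print(s.x,s.fun)
for n,j in dict(hinge=[-65,-30,30],tipflat=[33,-30,30],barh=[30,90,66],bartip=[30,-95,66],latch=[30,-78,66]).items(): print(n,jw(P,j).round(4))
E
```

```text
[0.5403 0.0187 1.5393] 88.19
[[0.0, -0.6], [0.4, 0.5], [-0.0, 0.2], [0.1, -0.3], [0.2, -0.4], [-0.3, -0.7], [-0.5, 0.4], [0.1, 0.7]]
[0.5413 0.0202 1.5329] 87.83
[[0.2, -0.1], [0.0, -0.4], [0.4, 0.7], [-0.8, -0.3], [-0.2, -0.5], [-0.8, -0.2], [0.3, 0.9], [0.8, -0.5]]
[0.5408 0.0192 1.5372] 88.08
[[-0.1, -0.7], [0.1, 0.4], [-0.3, 0.0], [0.0, -0.5], [0.1, -0.6], [-0.4, -0.9], [-0.8, 0.2], [-0.2, 0.5], [0.3, -0.1], [0.2, -0.8], [0.9, 0.4], [-0.6, -0.3], [0.0, -0.5], [-0.6, -0.2], [0.7, 0.6], [1.2, -0.9]]
[(array([1.51608261]), array([ 0.06523226, -0.00303176])), (array([1.52179321]), array([ 0.14107343, -0.483206  ]))]
[1.51795366] [-0.02532782  1.93211944]
[1.52109303] [0.54270407 0.31870777]
hinge [[ 0.5686 -0.0468  0.03  ]]
tipflat [[0.5718 0.0512 0.03  ]]
barh [[0.4518 0.0522 0.066 ]]
bartip [[0.6367 0.046  0.066 ]]
latch [[0.6197 0.0466 0.066 ]]
```

```bash
cat >> h.py <<'E'
from scipy.spatial.transform import Rotation as Rn
P=np.load('P.npy')
L=np.radians(38)
def Rt(lean=L):
    z=np.array([np.sin(lean),0,-np.cos(lean)]);y=np.array([-np.cos(lean),0,-np.sin(lean)])
    return Rn.from_euler('z',P[2])*Rn.from_matrix(np.c_[np.cross(y,z),y,z])
def tcp(tip): # fingertip centre, jig mm -> world TCP
    return jw(P,np.array(tip)-19*np.array([np.sin(L),0,-np.cos(L)]))[0]
def lever(th,s=68,m=0):
    h=14.5*abs(np.sin(th-L))+4+m
    return tcp([-65+s*np.cos(th)-h*np.sin(th),-30,30+s*np.sin(th)+h*np.cos(th)])
def bar(a,R=135,m=0,z=57):
    d=np.array([-np.sin(a),-np.cos(a)]);n=np.array([-np.cos(a),np.sin(a)])
    h=7+m+abs(11.4*n[0])+abs(11*n[1])
    return tcp([*(np.array([30,90])+R*d+h*n),z])
def q(o): return Rn.from_quat(np.array(o['tool_rot'])[[1,2,3,0]])
E
python3 - <<'E'
from h import *
o=r.get_obs();print(np.array(o['position']).round(4))
d=(Rt()*q(o).inv()).as_rotvec(degrees=True);print('rot',d.round(2),np.linalg.norm(d))
s=lever(1.55,68,18);print('start',s.round(4))
p=s
for th in [1.5,1.35,1.2,1.05,.9,.75,.6,.45,.3,.15,.03,-.03]:
    n=lever(th);print(th,n.round(4),(n-p).round(4));p=n
print('bar',[(a,bar(a).round(4).tolist()) for a in (1.52,)])
E
```

```text
[ 0.2183 -0.5856  0.2503]
rot [ 37.74   6.15 -21.54] 43.88561556765478
start [ 0.5671 -0.0902  0.1136]
1.5 [ 0.5678 -0.0684  0.1138] [0.0007 0.0219 0.0002]
1.35 [ 0.5682 -0.0564  0.1142] [0.0004 0.0119 0.0004]
1.2 [ 0.5686 -0.0445  0.1125] [ 0.0004  0.012  -0.0017]
1.05 [ 0.569  -0.0328  0.1087] [ 0.0004  0.0116 -0.0038]
0.9 [ 0.5694 -0.022   0.1028] [ 0.0004  0.0108 -0.0058]
0.75 [ 0.5697 -0.0123  0.0952] [ 0.0003  0.0097 -0.0077]
0.6 [ 0.57   -0.0051  0.0874] [ 0.0002  0.0072 -0.0077]
0.45 [ 5.701e-01 -3.000e-04  8.090e-02] [ 0.0002  0.0048 -0.0065]
0.3 [0.5703 0.0038 0.0738] [ 0.0001  0.0041 -0.0071]
0.15 [0.5704 0.0071 0.0661] [ 0.0001  0.0033 -0.0077]
0.03 [0.5704 0.0091 0.0596] [ 0.0001  0.002  -0.0065]
-0.03 [0.5705 0.0099 0.0562] [ 0.      0.0008 -0.0034]
bar [(1.52, [0.4352, -0.0948, 0.072])]
```

{"op": "servo_tool", "data": {
  "series": [
    {"travel": [0.025,0.033,0],"angular": [6.29,1.02,-3.59],"claw": 0},
    {"travel": [0.025,0.033,0],"angular": [6.29,1.02,-3.59],"claw": 0},
    {"travel": [0.025,0.033,0],"angular": [6.29,1.02,-3.59],"claw": 0},
    {"travel": [0.025,0.033,0],"angular": [6.29,1.02,-3.59],"claw": 0},
    {"travel": [0.025,0.033,0],"angular": [6.29,1.02,-3.59],"claw": 0}
  ]
}}

```text
time_s: 2.1
position: [0.3446, -0.4197, 0.2508]
tool_rot: [-0.275, 0.961, 0.016, 0.005]
force: [0.2, 0.6, -0.5]
opening: 0.148
gripper_force: 0.0
```

{"op": "servo_tool", "data": {
  "series": [
    {"travel": [0.025,0.033,0],"angular": [6.29,1.02,-3.59],"claw": 0},
    {"travel": [0.028,0.033,0],"claw": 0},
    {"travel": [0.028,0.033,0],"claw": 0},
    {"travel": [0.028,0.033,0],"claw": 0},
    {"travel": [0.028,0.033,0],"claw": 0}
  ]
}}

```text
$.series[1]: bad value
```

{"op": "servo_tool", "data": {
  "series": [
    {"travel": [0.028,0.033,-0.02],"claw": 0},
    {"travel": [0.028,0.033,-0.02],"claw": 0},
    {"travel": [0.028,0.03,-0.03],"claw": 0},
    {"claw": 0},
    {"claw": 0}
  ]
}}

```text
$.series[0]: bad value
```

```bash
python3 - <<'E'
from h import *
o=r.get_obs();print(o['time_s'],np.array(o['position']).round(4),o['opening'],np.array(o['joints']).round(2),np.array(o['force']).round(1))
print('rot',(Rt()*q(o).inv()).as_rotvec(degrees=True).round(2))
print((lever(1.55,68,18)-o['position']).round(4))
E
```

```text
2.1 [ 0.3446 -0.4197  0.2508] 0.14773095167394285 [-1.05  0.49  1.54  0.27  1.61  0.43] [ 0.2  0.6 -0.5]
rot [ 6.1   1.01 -3.47]
[ 0.2225  0.3295 -0.1371]
```

{"op": "servo_tool", "data": {
  "series": [
    {"travel": [0.025,0.035,0],"angular": [6.1,1.0,-3.5],"claw": 0},
    {"travel": [0.028,0.037,0],"angular": [0,0,0],"claw": 0},
    {"travel": [0.028,0.037,0],"angular": [0,0,0],"claw": 0},
    {"travel": [0.028,0.037,0],"angular": [0,0,0],"claw": 0},
    {"travel": [0.028,0.037,-0.02],"angular": [0,0,0],"claw": 0}
  ]
}}

```text
time_s: 2.6
position: [0.482, -0.2374, 0.2322]
tool_rot: [-0.323, 0.946, -0.015, 0.007]
force: [-0.5, 0.5, -0.5]
opening: -0.005
gripper_force: 0.0
```

{"op": "servo_tool", "data": {
  "series": [
    {"travel": [0.028,0.037,-0.02],"angular": [0,0,0],"claw": 0},
    {"travel": [0.028,0.037,-0.03],"angular": [0,0,0],"claw": 0},
    {"travel": [0.028,0.037,-0.03],"angular": [0,0,0],"claw": 0},
    {"travel": [0,0.015,-0.02],"angular": [0,0,0],"claw": 0},
    {"travel": [0,0,0],"angular": [0,0,0],"claw": 0}
  ]
}}

```text
time_s: 3.1
position: [0.557, -0.1166, 0.1339]
tool_rot: [-0.325, 0.946, -0.014, 0.003]
force: [-0.8, 0.3, -0.4]
opening: 0.003
gripper_force: 0.0
```

```bash
python3 - <<'E'
from h import *
o=r.get_obs();print(o['time_s'],np.array(o['position']).round(4),o['opening'],np.array(o['joints']).round(2),np.array(o['force']).round(1))
print('rot',(Rt()*q(o).inv()).as_rotvec(degrees=True).round(2))
print((lever(1.55,68,18)-o['position']).round(4))
snap('side','s1.png');a=cv2.imread('pics/s1.png')[130:280,200:380];cv2.imwrite('pics/s1c.png',cv2.resize(a,None,fx=4,fy=4,interpolation=cv2.INTER_CUBIC))
E
```

```text
3.1 [ 0.557  -0.1166  0.1339] 0.00291340826615317 [-0.52  0.58  1.73  0.61  1.24  0.75] [-0.8  0.3 -0.4]
rot [ 0.06 -0.21 -0.27]
[ 0.0101  0.0263 -0.0203]
```

View pics/s1c.png

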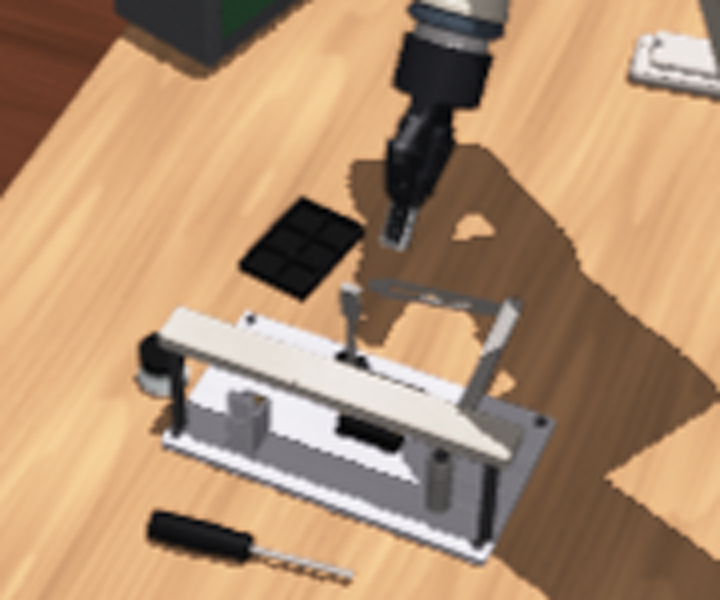

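{"op": "servo_tool", "data": {
  "series": [
    {"travel": [0.01,0.02,-0.02],"angular": [0,0,0],"claw": 0},
    {"travel": [0,0.015,0],"angular": [0,0,0],"claw": 0},
    {"travel": [0,0.012,0],"angular": [0,0,0],"claw": 0},
    {"travel": [0,0.012,0],"angular": [0,0,0],"claw": 0},
    {"travel": [0,0,0],"angular": [0,0,0],"claw": 0}
  ]
}}

```text
time_s: 3.65
position: [0.5683, -0.0595, 0.1175]
tool_rot: [-0.324, 0.946, -0.015, 0.006]
force: [-0.3, 0.6, 0.7]
opening: -0.001
gripper_force: 0.0
```

```bash
python3 - <<'E'
from h import *
o=r.get_obs();p=o['position']
for th in [1.3,1.2,1.1,.9,-.03]:print(th,(lever(th)-p).round(4))
E
```

```text
1.3 [ 0.0001  0.0071 -0.0036]
1.2 [ 0.0004  0.0151 -0.005 ]
1.1 [ 0.0006  0.0229 -0.0073]
0.9 [ 0.0011  0.0375 -0.0146]
-0.03 [ 0.0022  0.0694 -0.0613]
```

{"op": "servo_tool", "data": {
  "series": [
    {"travel": [0,0.015,-0.005],"angular": [0,0,0],"claw": 0},
    {"travel": [0,0.012,-0.004],"angular": [0,0,0],"claw": 0},
    {"travel": [0,0.011,-0.006],"angular": [0,0,0],"claw": 0},
    {"travel": [0,0.01,-0.008],"angular": [0,0,0],"claw": 0},
    {"travel": [0,0.007,-0.008],"angular": [0,0,0],"claw": 0}
  ]
}}

```text
time_s: 4.15
position: [0.5682, -0.0043, 0.0847]
tool_rot: [-0.324, 0.946, -0.015, 0.005]
force: [-0.1, -1.3, 0.8]
opening: -0.002
gripper_force: 0.5
```

```bash
python3 - <<'E'
from h import *
o=r.get_obs();p=o['position']
for th in [.6,.45,.3,.15,.03,-.03]:print(th,(lever(th)-p).round(4))
snap('side','s2.png');a=cv2.imread('pics/s2.png')[160:280,220:360];cv2.imwrite('pics/s2c.png',cv2.resize(a,None,fx=5,fy=5,interpolation=cv2.INTER_CUBIC))
E
```

```text
0.6 [ 0.0018 -0.0008  0.0028]
0.45 [ 0.0019  0.004  -0.0037]
0.3 [ 0.0021  0.0081 -0.0108]
0.15 [ 0.0022  0.0114 -0.0185]
0.03 [ 0.0023  0.0134 -0.0251]
-0.03 [ 0.0023  0.0142 -0.0285]
```

View pics/s2c.png

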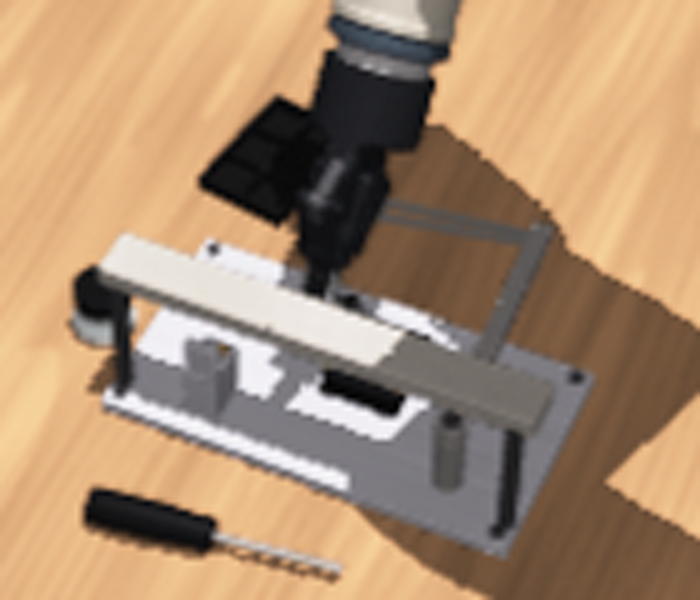

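{"op": "servo_tool", "data": {
  "series": [
    {"travel": [0.001,0.004,-0.005],"angular": [0,0,0],"claw": 0},
    {"travel": [0.001,0.004,-0.007],"angular": [0,0,0],"claw": 0},
    {"travel": [0,0.003,-0.008],"angular": [0,0,0],"claw": 0},
    {"travel": [0,0.002,-0.006],"angular": [0,0,0],"claw": 0},
    {"travel": [0,0,0],"angular": [0,0,0],"claw": 0}
  ]
}}

```text
time_s: 4.7
position: [0.5699, 0.0078, 0.0584]
tool_rot: [-0.324, 0.946, -0.015, 0.005]
force: [-0.3, 0.7, 0.6]
opening: -0.001
gripper_force: 0.0
```

{"op": "servo_tool", "data": {
  "series": [
    {"travel": [0,0,-0.002],"angular": [0,0,0],"claw": 0},
    {"travel": [0,0,-0.001],"angular": [0,0,0],"claw": 0},
    {"travel": [0,0,0],"angular": [0,0,0],"claw": 0},
    {"travel": [0,0,0],"angular": [0,0,0],"claw": 0}
  ]
}}

```text
time_s: 5.1
position: [0.5705, 0.0074, 0.0565]
tool_rot: [-0.324, 0.946, -0.015, 0.006]
force: [-0.1, -0.1, 0.9]
opening: -0.001
gripper_force: 0.1
```

{"op": "servo_tool", "data": {
  "series": [
    {"travel": [0,0,-0.002],"angular": [0,0,0],"claw": 0},
    {"travel": [0,0,-0.001],"angular": [0,0,0],"claw": 0},
    {"travel": [0,0,0],"angular": [0,0,0],"claw": 0}
  ]
}}

```text
time_s: 5.4
position: [0.5704, 0.0076, 0.0533]
tool_rot: [-0.324, 0.946, -0.015, 0.006]
force: [-0.9, 0.4, 0.5]
opening: 0.0
gripper_force: 0.3
```

{"op": "servo_tool", "data": {
  "series": [
    {"travel": [0,0,-0.002],"angular": [0,0,0],"claw": 0},
    {"travel": [0,0,-0.001],"angular": [0,0,0],"claw": 0},
    {"travel": [0,0,0],"angular": [0,0,0],"claw": 0}
  ]
}}

```text
time_s: 5.7
position: [0.5706, 0.0077, 0.0514]
tool_rot: [-0.325, 0.946, -0.015, 0.006]
force: [-2.5, -2.5, 12.0]
opening: -0.002
gripper_force: 5.7
```

```bash
python3 - <<'E'
from h import *
snap('top','t2.png');a=cv2.imread('pics/t2.png')[165:297,235:345];cv2.imwrite('pics/t2c.png',cv2.resize(a,None,fx=4.5,fy=4.5,interpolation=cv2.INTER_CUBIC))
print(find('top','clamp_lever'),find('top','lever_tip'),find('side','clamp_lever'))
E
```

```text
[] [([0.6106, 0.0114, 0.008], 0.35), ([0.6096, 0.1552, 0.021], 0.34)] []
```

View pics/t2c.png

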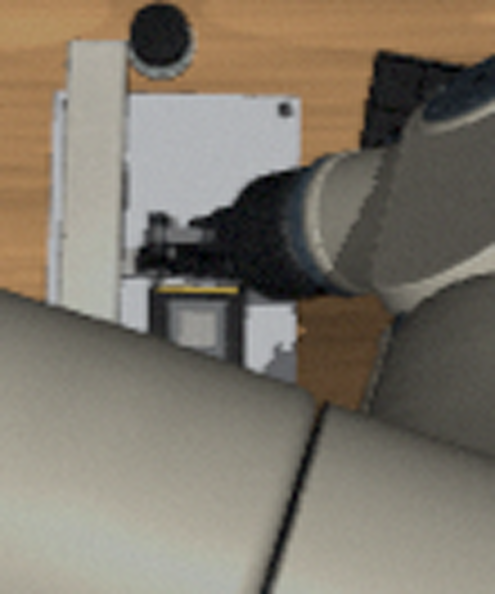

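{"op": "servo_tool", "data": {
  "series": [
    {"travel": [0,-0.003,0.01],"angular": [0,0,0],"claw": 0},
    {"travel": [0,-0.02,0.025],"angular": [0,0,0],"claw": 0},
    {"travel": [0,-0.035,0.035],"angular": [0,0,0],"claw": 0},
    {"travel": [0,-0.035,0.03],"angular": [-0.18,-5.23,6.7],"claw": 0},
    {"travel": [-0.01,-0.035,0.02],"angular": [-0.18,-5.23,6.7],"claw": 0}
  ]
}}

```text
time_s: 6.4
position: [0.5615, -0.1223, 0.1729]
tool_rot: [-0.318, 0.938, 0.128, 0.056]
force: [0.3, 0.4, -0.2]
opening: -0.002
gripper_force: 0.0
```

```bash
cat >> h.py <<'E'
def Rt2(lean=L): return Rt(lean)*Rn.from_euler('z',-90,degrees=True)
def bar(a,R=135,m=0,z=59):
    d=np.array([-np.sin(a),-np.cos(a)]);n=np.array([-np.cos(a),np.sin(a)])
    h=7+m+abs(8.7*n[0])+abs(5*n[1])
    return tcp([*(np.array([30,90])+R*d+h*n),z])
E
python3 - <<'E'
from h import *
o=r.get_obs();print(o['time_s'],np.array(o['position']).round(4),np.array(o['joints']).round(2))
print('rot',(Rt2()*q(o).inv()).as_rotvec(degrees=True).round(2))
print((bar(1.52,m=25)-o['position']).round(4))
E
```

```text
6.4 [ 0.5615 -0.1223  0.1729] [-0.53  0.53  1.71  0.6   1.3   0.49]
rot [ -1.33 -44.32  57.32]
[-0.1452  0.0272 -0.099 ]
```

{"op": "servo_tool", "data": {
  "series": [
    {"travel": [-0.018,0.003,0],"angular": [-0.15,-4.92,6.37],"claw": 0},
    {"travel": [-0.018,0.003,0],"angular": [-0.15,-4.92,6.37],"claw": 0},
    {"travel": [-0.018,0.003,0],"angular": [-0.15,-4.92,6.37],"claw": 0},
    {"travel": [-0.018,0.003,0],"angular": [-0.15,-4.92,6.37],"claw": 0},
    {"travel": [-0.018,0.003,0],"angular": [-0.15,-4.92,6.37],"claw": 0}
  ]
}}

```text
time_s: 6.9
position: [0.4696, -0.1056, 0.1706]
tool_rot: [-0.282, 0.836, 0.442, 0.161]
force: [-0.6, -0.8, 0.2]
opening: 0.001
gripper_force: 0.0
```

{"op": "servo_tool", "data": {
  "series": [
    {"travel": [-0.018,0.003,0],"angular": [-0.15,-4.92,6.37],"claw": 0},
    {"travel": [-0.018,0.003,0],"angular": [-0.15,-4.92,6.37],"claw": 0},
    {"travel": [-0.018,0.003,0],"angular": [-0.15,-4.92,6.37],"claw": 0},
    {"travel": [0,0.003,0],"angular": [-0.15,-4.92,6.37],"claw": 0},
    {"travel": [0,0,0],"angular": [0,0,0],"claw": 0}
  ]
}}

```text
time_s: 7.4
position: [0.4161, -0.0935, 0.1707]
tool_rot: [-0.227, 0.682, 0.656, 0.232]
force: [-0.1, -0.2, -0.7]
opening: 0.004
gripper_force: 0.0
```

```bash
python3 - <<'E'
from h import *
o=r.get_obs();print(o['time_s'],np.array(o['position']).round(4),np.array(o['joints']).round(2))
print('rot',(Rt2()*q(o).inv()).as_rotvec(degrees=True).round(2))
print((bar(1.52,m=25)-o['position']).round(4))
snap('side','s3.png');snap('top','t3.png')
a=cv2.imread('pics/s3.png')[150:275,225:355];b=cv2.imread('pics/t3.png')[165:290,235:345]
f=lambda i:cv2.resize(i,None,fx=3.3,fy=3.3,interpolation=cv2.INTER_CUBIC)
cv2.imwrite('pics/c3.png',np.hstack([f(a),f(b)]))
E
```

```text
7.4 [ 0.4161 -0.0935  0.1707] [-0.62  0.37  2.01  0.57  1.23 -0.91]
rot [ 0.14 -0.34  0.18]
[ 0.0003 -0.0016 -0.0967]
```

View pics/c3.png

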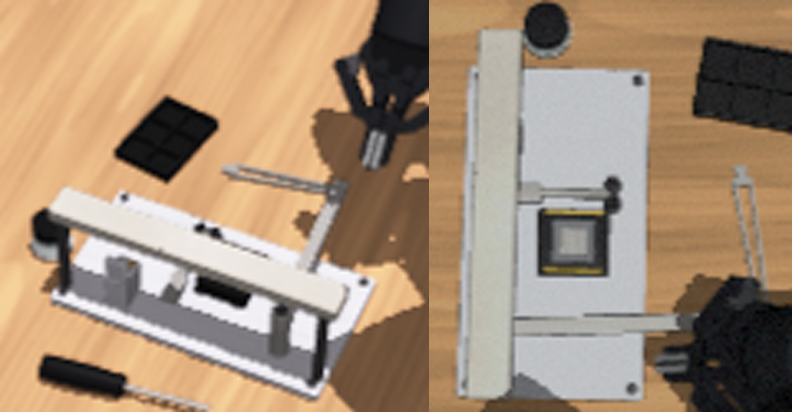

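{"op": "servo_tool", "data": {
  "series": [
    {"travel": [0,-0.001,-0.035],"angular": [0,0,0],"claw": 0},
    {"travel": [0,0,-0.035],"angular": [0,0,0],"claw": 0},
    {"travel": [0,0,-0.027],"angular": [0,0,0],"claw": 0},
    {"travel": [0,0,0],"angular": [0,0,0],"claw": 0}
  ]
}}

```text
time_s: 7.9
position: [0.4153, -0.0938, 0.0711]
tool_rot: [-0.23, 0.683, 0.653, 0.23]
force: [0.2, 0.3, 0.3]
opening: 0.005
gripper_force: 0.0
```

```bash
python3 - <<'E'
from h import *
p=np.array(r.get_obs()['position']);print(p.round(4))
for a in [1.52,1.4,1.25,1.1,.95,.8,.65,.5,.4,.3,.2,.15,.1,.05,0]:
    n=bar(a);print(a,n.round(4),(n-p).round(4));p=n
E
```

```text
[ 0.4153 -0.0938  0.0711]
1.52 [ 0.4413 -0.0947  0.074 ] [ 0.026  -0.0008  0.0028]
1.4 [ 0.4566 -0.095   0.074 ] [ 0.0153 -0.0004  0.    ]
1.25 [ 0.4758 -0.093   0.074 ] [0.0192 0.002  0.    ]
1.1 [ 0.4946 -0.0883  0.074 ] [0.0189 0.0048 0.    ]
0.95 [ 0.5128 -0.0808  0.074 ] [0.0182 0.0075 0.    ]
0.8 [ 0.5298 -0.0706  0.074 ] [0.0171 0.0102 0.    ]
0.65 [ 0.5454 -0.0579  0.074 ] [0.0155 0.0127 0.    ]
0.5 [ 0.559  -0.0428  0.074 ] [0.0136 0.0151 0.    ]
0.4 [ 0.5668 -0.0316  0.074 ] [0.0078 0.0112 0.    ]
0.3 [ 0.5735 -0.0195  0.074 ] [0.0067 0.012  0.    ]
0.2 [ 0.5789 -0.0068  0.074 ] [0.0054 0.0127 0.    ]
0.15 [ 5.812e-01 -2.000e-04  7.400e-02] [0.0022 0.0066 0.    ]
0.1 [0.5831 0.0065 0.074 ] [0.0019 0.0067 0.    ]
0.05 [0.5846 0.0134 0.074 ] [0.0016 0.0068 0.    ]
0 [0.5858 0.0203 0.074 ] [0.0012 0.0069 0.    ]
```

{"op": "servo_tool", "data": {
  "series": [
    {"travel": [0.013,0,0.003],"angular": [0,0,0],"claw": 0},
    {"travel": [0.013,0,0],"angular": [0,0,0],"claw": 0},
    {"travel": [0.015,0,0],"angular": [0,0,0],"claw": 0},
    {"travel": [0.019,0.002,0],"angular": [0,0,0],"claw": 0},
    {"travel": [0,0,0],"angular": [0,0,0],"claw": 0}
  ]
}}

```text
time_s: 8.4
position: [0.4801, -0.093, 0.0776]
tool_rot: [-0.226, 0.682, 0.656, 0.232]
force: [0.0, -0.7, -0.2]
opening: -0.001
gripper_force: 0.0
```

{"op": "servo_tool", "data": {
  "series": [
    {"travel": [0.019,0.005,0],"angular": [0,0,0],"claw": 0},
    {"travel": [0.018,0.007,0],"angular": [0,0,0],"claw": 0},
    {"travel": [0.017,0.01,0],"angular": [0,0,0],"claw": 0},
    {"travel": [0.016,0.013,0],"angular": [0,0,0],"claw": 0},
    {"travel": [0.014,0.015,0],"angular": [0,0,0],"claw": 0}
  ]
}}

```text
time_s: 8.9
position: [0.5619, -0.0415, 0.0766]
tool_rot: [-0.227, 0.682, 0.655, 0.232]
force: [-0.8, -0.7, -0.8]
opening: -0.002
gripper_force: 0.3
```

{"op": "servo_tool", "data": {
  "series": [
    {"travel": [0.008,0.011,0],"angular": [0,0,0],"claw": 0},
    {"travel": [0.007,0.012,0],"angular": [0,0,0],"claw": 0},
    {"travel": [0.005,0.013,0],"angular": [0,0,0],"claw": 0},
    {"travel": [0,0,0],"angular": [0,0,0],"claw": 0}
  ]
}}

```text
time_s: 9.3
position: [0.5805, -0.0048, 0.0765]
tool_rot: [-0.228, 0.682, 0.656, 0.231]
force: [-0.9, -0.6, 0.6]
opening: 0.001
gripper_force: 0.0
```

```bash
python3 - <<'E'
from h import *
o=r.get_obs();p=np.array(o['position']);print(p.round(4))
for a in [.2,.1,.05,0]: print(a,(bar(a)-p).round(4))
snap('side','s4.png');snap('top','t4.png')
a=cv2.imread('pics/s4.png')[150:275,225:355];b=cv2.imread('pics/t4.png')[165:290,235:345]
f=lambda i:cv2.resize(i,None,fx=3.3,fy=3.3,interpolation=cv2.INTER_CUBIC)
cv2.imwrite('pics/c4.png',np.hstack([f(a),f(b)]))
E
```

```text
[ 0.5805 -0.0048  0.0765]
0.2 [-0.0016 -0.002  -0.0025]
0.1 [ 0.0026  0.0113 -0.0025]
0.05 [ 0.0041  0.0182 -0.0025]
0 [ 0.0053  0.0251 -0.0025]
```

View pics/c4.png

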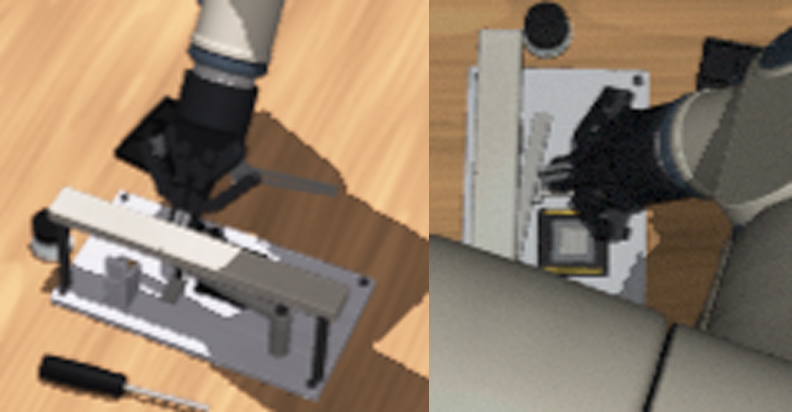

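{"op": "servo_tool", "data": {
  "series": [
    {"travel": [0.001,0.005,-0.002],"angular": [0,0,0],"claw": 0},
    {"travel": [0.002,0.006,0],"angular": [0,0,0],"claw": 0},
    {"travel": [0.001,0.005,0],"angular": [0,0,0],"claw": 0},
    {"travel": [0,0,0],"angular": [0,0,0],"claw": 0}
  ]
}}

```text
time_s: 9.8
position: [0.5843, 0.0102, 0.0744]
tool_rot: [-0.228, 0.682, 0.655, 0.231]
force: [0.5, 0.3, -0.2]
opening: -0.003
gripper_force: 0.0
```

{"op": "servo_tool", "data": {
  "series": [
    {"travel": [0.001,0.003,0],"angular": [0,0,0],"claw": 0},
    {"travel": [0,0.002,0],"angular": [0,0,0],"claw": 0},
    {"travel": [0,0,0],"angular": [0,0,0],"claw": 0}
  ]
}}

```text
time_s: 10.1
position: [0.5853, 0.0141, 0.0744]
tool_rot: [-0.227, 0.682, 0.655, 0.231]
force: [-1.3, -3.1, -0.0]
opening: 0.001
gripper_force: 1.3
```

Detent contact starting (−3 N).

{"op": "servo_tool", "data": {
  "series": [
    {"travel": [0,0.002,0],"angular": [0,0,0],"claw": 0},
    {"travel": [0,0.002,0],"angular": [0,0,0],"claw": 0},
    {"travel": [0,0,0],"angular": [0,0,0],"claw": 0}
  ]
}}

```text
time_s: 10.4
position: [0.5855, 0.0189, 0.0745]
tool_rot: [-0.228, 0.682, 0.655, 0.232]
force: [-0.1, -0.4, -0.2]
opening: 0.002
gripper_force: 0.0
```

{"op": "servo_tool", "data": {
  "series": [
    {"travel": [0,0.002,0],"angular": [0,0,0],"claw": 0},
    {"travel": [0,0.001,0],"angular": [0,0,0],"claw": 0},
    {"travel": [0,0,0],"angular": [0,0,0],"claw": 0}
  ]
}}

```text
time_s: 10.7
position: [0.5853, 0.0219, 0.0744]
tool_rot: [-0.228, 0.682, 0.655, 0.231]
force: [-0.2, -0.3, -0.0]
opening: 0.001
gripper_force: 0.0
```

{"op": "servo_tool", "data": {
  "series": [
    {"travel": [0,0.002,0],"angular": [0,0,0],"claw": 0},
    {"travel": [0,0,0],"angular": [0,0,0],"claw": 0},
    {"travel": [0,0,0],"angular": [0,0,0],"claw": 0}
  ]
}}

```text
time_s: 11.0
position: [0.5855, 0.0227, 0.0743]
tool_rot: [-0.227, 0.682, 0.655, 0.231]
force: [-1.4, -7.0, 1.8]
opening: -0.004
gripper_force: 3.3
```

Bar is against its stop. Back off along −y and up, then check.

{"op": "servo_tool", "data": {
  "series": [
    {"travel": [0,-0.01,0],"angular": [0,0,0],"claw": 0},
    {"travel": [0,-0.03,0.01],"angular": [0,0,0],"claw": 0},
    {"travel": [0,-0.035,0.03],"angular": [0,0,0],"claw": 0},
    {"travel": [0,-0.035,0.035],"angular": [0,0,0],"claw": 0},
    {"travel": [0,-0.035,0.035],"angular": [0,0,0],"claw": 0}
  ]
}}

```text
time_s: 11.5
position: [0.5849, -0.1231, 0.1855]
tool_rot: [-0.228, 0.682, 0.655, 0.231]
force: [0.1, 0.6, -0.5]
opening: 0.001
gripper_force: 0.0
```

{"op": "servo_tool", "data": {
  "series": [
    {"travel": [0,-0.035,0.02],"angular": [0,0,0],"claw": 0},
    {"travel": [0,-0.035,0.02],"angular": [0,0,0],"claw": 0},
    {"travel": [0,0,0],"angular": [0,0,0],"claw": 0},
    {"travel": [0,0,0],"angular": [0,0,0],"claw": 0},
    {"travel": [0,0,0],"angular": [0,0,0],"claw": 0}
  ]
}}

```text
time_s: 12.0
position: [0.5848, -0.1905, 0.2235]
tool_rot: [-0.229, 0.682, 0.655, 0.231]
force: [0.1, 0.5, 0.5]
opening: -0.0
gripper_force: 0.0
```

```bash
python3 - <<'E'
from h import *
snap('side','s5.png');snap('top','t5.png')
a=cv2.imread('pics/s5.png')[150:275,225:355];b=cv2.imread('pics/t5.png')[165:290,235:345]
f=lambda i:cv2.resize(i,None,fx=3.3,fy=3.3,interpolation=cv2.INTER_CUBIC)
cv2.imwrite('pics/c5.png',np.hstack([f(a),f(b)]))
E
```

```text
(no output)
```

View pics/c5.png

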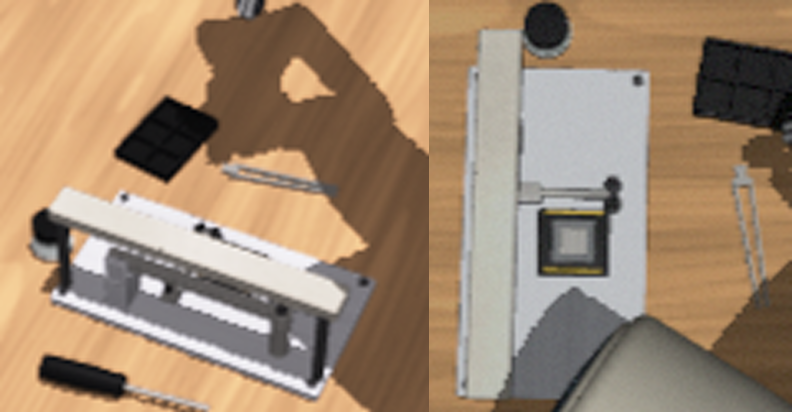

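The picture shows the bar under the light, resting at the latch post (side view about (120,265)), the lever flat at about (565,192) in the top view, the bystanders in place and the gripper clear.

```bash
python3 -c "
from h import *
print(r.hand_in())"
```

```text
the job is handed in; nothing more can be done
None
```

The clamp lever is flat, the keeper bar went home against its stop, no contact with the strip light or the bystanders was seen, and the job was handed in at about 12 s; the hand-in gave no verdict.

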